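# Tighten the loose wing nut of a shop display stand, by hand and then with its key

## Task

The disc of the green display stand is loose. Turn its brass wing nut clockwise (seen from above) by hand, about a quarter turn, then set the red-handled key over the nut and turn it on clockwise until the nut is fully home against its stop. Leave the key standing upright over the green stand's nut, let go of it, and do not loosen the nut of the white stand, which is already tight.

Things in the scene. Friction and masses are not known exactly. Their poses are not given: they have to be found in the camera images.
- green_nut (a joint): Angle (rad) of the captive brass wing nut on the green stand, growing as it turns clockwise seen from above: starts loose at 0 to 0.3, firm stop at 2.2. Takes 0.07 N m and stays where left; it does not rise or sink. The key has up to 0.35 rad of play before it bites: turn it that much beyond the nut's remaining angle.
- green_nut_grip (a point): Centre of that nut: an upright bar 44 mm long (its x), 14 thick (y, pinch here from above), 24 tall (z), turning about its vertical centre line, same after half a turn. It stands on a neck 18 mm wide, 8 tall, amid a green disc 120 mm wide whose top is 60 mm above the counter; nut centre 80, top 92 mm above the counter. The stand is fixed.
- key_grip (a point): Middle of the red blade handle (46 mm long in x, 14 thick in y, 48 tall) of a loose upright key, 0.15-0.3 kg; 70 mm above its foot, 23 below its top. Under it a bridge 50 x 38 mm and two steel cheeks along x, 37 mm deep, 26 apart, open below. Lowered with x along the nut's x, the cheeks straddle the nut and stand on the disc, this point 130 mm above the counter.
- white_nut (a joint): Angle (rad) of the same kind of brass nut on the white stand, otherwise alike: already tight, starting at 2.1 to 2.2 (its stop); it falls if the nut is turned anticlockwise. Leave it so.

How it is judged:
By the outcome, as a careful person would: the job done as asked, in the order asked, and still so for the second after the job is handed in, with the robot touching nothing.
It also fails if it takes over 48 s, if anything falls off the work surface, if the arm or the gripper's body presses on something with over 40 N, if the wrist force passes 120 N, or if a joint passes its speed limit or range.

## Robot

A 6-joint arm with a two-finger parallel gripper is mounted at the origin on the work surface. World frame = base frame: x ahead of the robot, y to its left, z up, the work surface at z = 0. Lengths are in m, angles in degrees, forces in N, time in s.
With the tool pointing down it reaches from about 0.4 to 0.825 m from the base axis. Payload 7 kg.
Tool frame: the origin (TCP) lies on the centre line of the jaws, within the pads' length; the fingertips stand 17 mm ahead of it and the grasp point (between the pads) lies 2 mm behind it; y points along the fingers, z is the direction in which the jaws open and shut, and the axes are right-handed (so a half turn about y gives the same grasp; the last joint's range is limited). The gripper opens to 88 mm and grips with 3 to 60 N. Pads are 19 mm wide; open, the fingers measure 130 mm over their backs; the gripper's body (78 mm by 193 mm) begins 47 mm behind the grasp point.
Start: joints at [83.256, 20.546, 0.682, 0, -70.136, -16.507], TCP at [0.266, 0.62, 0.244] pointing down, gripper open.
Joint ranges: [-176.03, 176.03], [-82.01, 121.73], [-58.28, 71.71], [-173.87, 95.51], [-174.79, -0.11], [-173.66, 173.66]. Speed limits (degrees/s): [136.94, 136.94, 172.46, 180, 180, 180].

## Interface

Orientations are given as [roll, pitch, yaw] about the fixed x, y, z axes, in that order (R = Rz(yaw) Ry(pitch) Rx(roll)).
In Python, from plant import r, capture, camera_info gives the robot as it stands. The module is installed in compiled form; this text tells all that it offers.
- The arm moves only by the tool apply_moves, never from a script. Its argument "deltas" is a list of rows, each an object of numbers: "tx", "ty", "tz": the shift along the tool's x, y, z in m; "turn": the turn about the tool's y in rad; "gripper": the finger opening in m, from 0 to 0.0876. A call has 1 to 5 rows; each row is the pose to reach, as a shift and turn from the pose commanded when the call began, along the tool's axes at that moment; what a row does not reach only later rows make up. A row lasts 1/10 s, in which the tool goes at most 50 mm and 8.59 degrees, less where a joint would pass 70% of its speed; a pose out of reach is approached as far as the arm can. A call with a gripper value outside its range is refused whole. The fingers move at their own pace and stop on an object; "newtons" is the grip in N (left out, the last holds). Time passes only in rows, so rows that repeat a pose let the fingers close. It gives the time, the measured TCP pose, the force and the opening at its end, in the units of the state.
- r.get_state(): the state, without advancing time (a new reading comes with each control period).
- capture(name): name is "scene" or "side" or "wrist"; returns (picture, depth): 400x640x3 uint8, red, green, blue; 400x640 float32, m along the optical axis (not along the pixel's ray), 0 where there is no reading.
- camera_info(name): a dict with "K" (3x3 intrinsics, pixels), "k1" (the pictures are not rectified: a ray, as slopes to the right and down, at radius r is drawn at 1 + k1 r^2 times it, then the intrinsics apply), "eye" and "orientation" of the camera in the world; the wrist camera has in their place "tool_from_camera" (4x4, takes a point from camera to tool coordinates, whose origin is the TCP and whose axes are the tool frame's). Camera axes: x right, y up, looking along -z (the intrinsics and any distortion apply to the point x, -y, -z); pixel columns grow to the right and rows downward; lengths in m; the calibration is good to about 2 mm. A picture is of the moment at which its call begins: read the wrist's pose just before it. camera_info takes no time and is no camera call.
- r.close_job(): hands the job in, once; it reports no verdict.
The state is a dict: "time_s": time; "joints": joint angles; "qd": joint speeds; "joint_torque": joint torques, N m; "tcp_pos": TCP position; "eef_rot": TCP orientation; "contact_force": force on the tool from outside, world axes, zero at the start; "moment": the same for the moment, N m; "gripper_width": finger opening in m.
Only numpy, scipy, OpenCV 4.12 (cv2) and the standard library are available. Lean on these libraries where they do the work, as an engineer would, in place of code of your own. Each camera call takes 0.05 s, during which the arm holds its last target.

## Working session

There is one attempt and no reset: what is moved stays moved. The work goes in short steps, Python scripts to look and compute and a tool call to move; the robot and the scene stay as the last step left them, time stands still between calls to the robot, and variables do not carry over. Pictures are saved under pics/ and viewed, and the job is handed in when it is done.

Besides the shell and the picture viewer there is one more tool, called after "Call:" as name(argument=value, ...), one argument or row to a line, values as JSON. apply_moves: Moves the arm, as the interface text tells. Its arguments: {"type":"object","properties":{"deltas":{"type":"array","items":{"type":"object","properties":{"tx":{"type":"number"},"ty":{"type":"number"},"tz":{"type":"number"},"turn":{"type":"number"},"gripper":{"type":"number"}}}},"newtons":{"type":"number"}},"required":["deltas"]}

```bash
mkdir -p pics
cat > h.py <<'E'
import numpy as np,cv2
from scipy.spatial.transform import Rotation as R
from plant import r,capture,camera_info
def toolT():
    s=r.get_state();T=np.eye(4);T[:3,:3]=R.from_euler('xyz',s['eef_rot'],degrees=True).as_matrix();T[:3,3]=s['tcp_pos'];return T
def snap(name,tag):
    T=toolT();p,d=capture(name);ci=camera_info(name)
    if name=='wrist': C=T@np.array(ci['tool_from_camera'])
    else:
        C=np.eye(4);o=np.array(ci['orientation']);C[:3,:3]=o if o.shape==(3,3) else R.from_euler('xyz',o,degrees=True).as_matrix();C[:3,3]=ci['eye']
    np.savez(f'{tag}.npz',p=p,d=d,C=C,K=ci['K'],k1=ci['k1']);cv2.imwrite(f'pics/{tag}.png',p[:,:,::-1]);return tag
def ray(tag,uv):
    z=np.load(tag+'.npz');K=z['K'];k1=float(z['k1']);uv=np.atleast_2d(uv).astype(float)
    a=cv2.undistortPoints(uv.reshape(-1,1,2),K,np.array([k1,0,0,0.])).reshape(-1,2)
    dirs=np.c_[a[:,0],-a[:,1],-np.ones(len(a))];return z['C'][:3,3],dirs@z['C'][:3,:3].T,z
def atz(tag,uv,h):
    e,d,_=ray(tag,uv);return e+d*((h-e[2])/d[:,2])[:,None]
def atd(tag,uv):
    e,d,z=ray(tag,uv);uv=np.atleast_2d(uv).astype(int);return e+d*z['d'][uv[:,1],uv[:,0]][:,None]
def crop(tag,x0,y0,x1,y1,f,out):
    p=cv2.imread(f'pics/{tag}.png')[y0:y1,x0:x1];cv2.imwrite(f'pics/{out}.png',cv2.resize(p,None,fx=f,fy=f,interpolation=cv2.INTER_CUBIC))
E
python3 - <<'E'
from h import *
print(r.get_state())
for n in('scene','side','wrist'):
    snap(n,n+'0');print(n,camera_info(n))
E
```

```text
{'time_s': 0.0, 'joints': array([ 8.32559390e+01,  2.05900091e+01,  6.34054508e-01, -1.98850228e-02,
       -7.01342476e+01, -1.65063936e+01]), 'qd': array([ 0.03620167,  0.030585  , -0.10769906,  0.04767303, -0.02311834,
       -0.02586862]), 'joint_torque': array([-8.62390061e-04, -5.82715416e+01,  2.93058211e+01,  6.99693024e+00,
        6.91286419e-03, -1.59348410e-04]), 'tcp_pos': array([0.26630561, 0.61975676, 0.24264162]), 'eef_rot': array([-8.99082036e+01,  7.70803298e-03,  1.56742780e+02]), 'contact_force': array([-0.33236151,  0.61601563,  0.21561107]), 'moment': array([-0.07670366,  0.0015698 ,  0.00965683]), 'gripper_width': 0.08740730432628585}
scene {'K': array([[404.05109945,   0.        , 315.82837383],
       [  0.        , 404.05109945, 193.54856284],
       [  0.        ,   0.        ,   1.        ]]), 'k1': 0.030163019540988815, 'eye': array([0.96885952, 0.58449094, 0.54383737]), 'orientation': array([5.89933608e+01, 9.67160388e-02, 1.42821903e+02])}
side {'K': array([[385.47880608,   0.        , 324.42725639],
       [  0.        , 385.47880608, 206.76172236],
       [  0.        ,   0.        ,   1.        ]]), 'k1': -0.08404463103205977, 'eye': array([0.25333934, 0.44645033, 0.75000537]), 'orientation': array([ 3.98599881e+01, -4.23719803e-02, -1.48101268e+02])}
wrist {'K': array([[331.95140516,   0.        , 320.88202421],
       [  0.        , 331.95140516, 201.0546432 ],
       [  0.        ,   0.        ,   1.        ]]), 'k1': -0.07006469367502707, 'tool_from_camera': array([[-3.58114641e-06, -9.52229535e-01, -3.05383221e-01,
        -8.21865914e-02],
       [-1.85645646e-04,  3.05383217e-01, -9.52229519e-01,
        -1.40801512e-01],
       [ 9.99999983e-01,  5.32829922e-05, -1.77870890e-04,
        -8.28240605e-04],
       [ 0.00000000e+00,  0.00000000e+00,  0.00000000e+00,
         1.00000000e+00]])}
```

View pics/scene0.png

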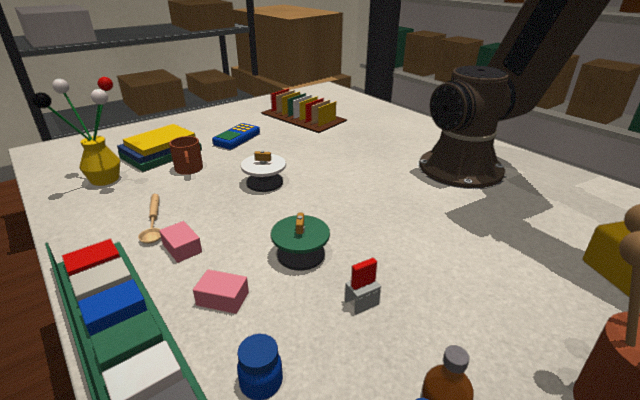

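View pics/side0.png

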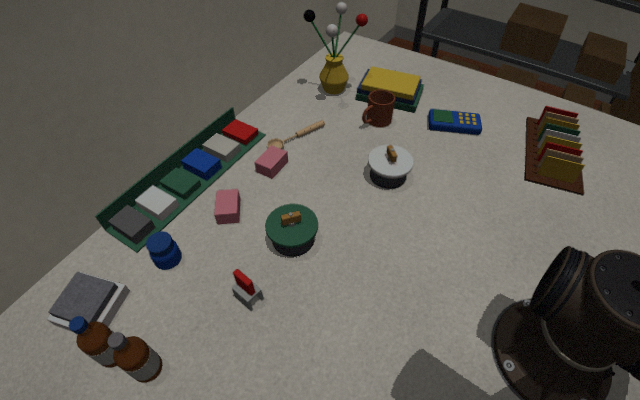

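View pics/wrist0.png

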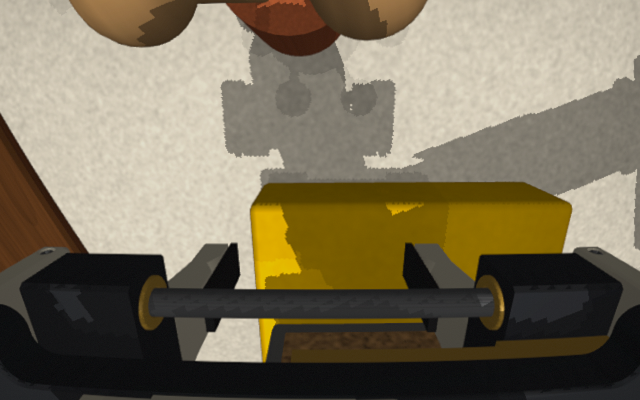

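The scene view shows the green nut near (300,224), the key at (364,285) and the white stand at (263,165). The side view has the same three at (291,218), (246,287) and (391,160). I'll enlarge them.

Run:
```python
from h import *
crop('scene0',260,200,400,320,5,'s_c');crop('side0',220,195,330,310,5,'d_c')
```

```text
(no output)
```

View pics/s_c.png

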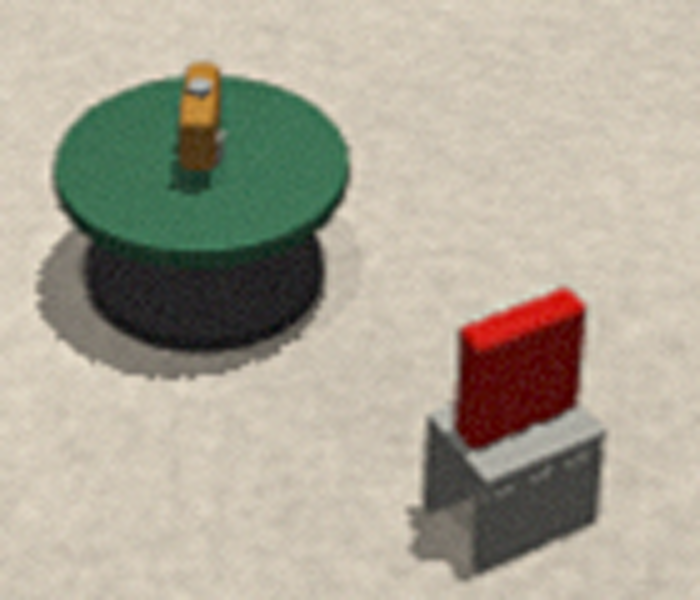

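View pics/d_c.png

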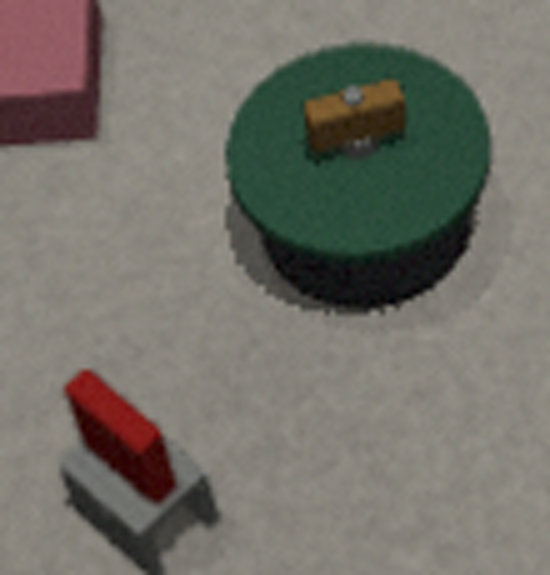

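Run:
```python
from h import *
o=np.array([260,200]);q=np.array([220,195])
def sc(l,z,n):
    P=atz('scene0',np.array(l)/5-.5+.1+o,z);print('scene',n,P.round(4)[:,:2].tolist(),P.mean(0).round(4))
def sd(l,z,n):
    P=atz('side0',np.array(l)/5-.4+q,z);print('side',n,P.round(4)[:,:2].tolist(),P.mean(0).round(4))
sc([(179,123),(216,124),(220,66),(190,64)],.092,'nut');sc([(55,165),(349,165)],.06,'disc')
sd([(309,122),(404,99),(398,82),(306,100)],.092,'nut');sd([(228,155),(490,150)],.06,'disc')
sc([(460,328),(473,350),(583,305),(568,290)],.093,'key')
sd([(67,385),(88,370),(158,432),(140,450)],.093,'key')
T=toolT();print(T.round(3))
```

```text
scene nut [[0.6158, 0.0525], [0.6048, 0.0617], [0.5801, 0.03], [0.5889, 0.0215]] [0.5974 0.0414 0.092 ]
scene disc [[0.6467, 0.0086], [0.5531, 0.08]] [0.5999 0.0443 0.06  ]
side nut [[0.6042, 0.0585], [0.5764, 0.0261], [0.584, 0.0195], [0.6125, 0.0492]] [0.5942 0.0383 0.092 ]
side disc [[0.6411, 0.0742], [0.5428, 0.0095]] [0.5919 0.0418 0.06  ]
scene key [[0.6091, 0.2078], [0.6129, 0.2185], [0.5681, 0.2242], [0.5667, 0.2155]] [0.5892 0.2165 0.093 ]
side key [[0.6074, 0.2157], [0.6047, 0.206], [0.564, 0.2128], [0.565, 0.2226]] [0.5853 0.2143 0.093 ]
[[-0.919 -0.    -0.395  0.266]
 [ 0.395 -0.001 -0.919  0.62 ]
 [-0.    -1.     0.001  0.243]
 [ 0.     0.     0.     1.   ]]
```

Run:
```python
from h import *
print(atd('wrist0',[(130,20),(370,20),(200,2),(300,40),(260,240),(560,230)]).round(3))
print(atd('scene0',[(632,220),(634,255),(612,235),(455,358),(262,157)]).round(3))
```

```text
[[0.383 0.629 0.282]
 [0.356 0.567 0.281]
 [0.399 0.62  0.227]
 [0.387 0.586 0.103]
 [0.242 0.695 0.09 ]
 [0.134 0.418 0.09 ]]
[[ 0.442  0.493  0.272]
 [ 0.51   0.519  0.272]
 [ 0.168  0.429  0.088]
 [ 0.666  0.442  0.15 ]
 [ 0.505 -0.261  0.082]]
```

Utensils in a crock stand up to about 0.3 m right beside the start, so I rise first.

Call:
apply_moves(
  deltas=[
    {"ty": -0.05},
    {"ty": -0.1},
    {"ty": -0.15},
    {"ty": -0.17},
  ],
)

```text
invalid input at $.deltas[0]: expected keys tx, ty, tz, turn, gripper
```

Call:
apply_moves(
  deltas=[
    {"tx": -0.04,"tz": 0.03},
    {"tx": -0.08,"tz": 0.06},
    {"tx": -0.12,"tz": 0.09},
    {"tx": -0.16,"tz": 0.12},
    {"tx": -0.2,"tz": 0.15},
  ],
)

```text
invalid input at $.deltas[0]: expected keys tx, ty, tz, turn, gripper
```

Call:
apply_moves(
  deltas=[
    {"tx": -0.04,"tz": 0.03},
    {"tx": -0.08,"tz": 0.06},
    {"tx": -0.12,"tz": 0.09},
    {"tx": -0.16,"tz": 0.12},
    {"tx": -0.2,"tz": 0.15},
  ],
)

```text
invalid input at $.deltas[0]: expected keys tx, ty, tz, turn, gripper
```

Call:
apply_moves(
  deltas=[
    {"tx": 0,"ty": -0.05,"tz": 0,"turn": 0,"gripper": 0.087},
    {"tx": 0,"ty": -0.1,"tz": 0,"turn": 0,"gripper": 0.087},
    {"tx": 0,"ty": -0.15,"tz": 0,"turn": 0,"gripper": 0.087},
    {"tx": 0,"ty": -0.17,"tz": 0,"turn": 0,"gripper": 0.087},
  ],
)

```text
time_s: 0.55
tcp_pos: [0.2672, 0.6207, 0.4196]
eef_rot: [-90.4, -0.0, 156.7]
contact_force: [0.3, 1.4, 0.9]
gripper_width: 0.0872
```

Call:
apply_moves(
  deltas=[
    {"tx": -0.04,"ty": 0,"tz": 0.03,"turn": 0,"gripper": 0.087},
    {"tx": -0.08,"ty": 0,"tz": 0.06,"turn": 0,"gripper": 0.087},
    {"tx": -0.12,"ty": 0,"tz": 0.09,"turn": 0,"gripper": 0.087},
    {"tx": -0.16,"ty": 0,"tz": 0.12,"turn": 0,"gripper": 0.087},
    {"tx": -0.2,"ty": 0,"tz": 0.15,"turn": 0,"gripper": 0.087},
  ],
)

```text
time_s: 1.05
tcp_pos: [0.3914, 0.4014, 0.4135]
eef_rot: [-90.0, -0.0, 156.8]
contact_force: [0.8, 1.3, 0.8]
gripper_width: 0.0868
```

Call:
apply_moves(
  deltas=[
    {"tx": -0.04,"ty": 0.02,"tz": 0.03,"turn": -0.14,"gripper": 0.087},
    {"tx": -0.08,"ty": 0.04,"tz": 0.06,"turn": -0.29,"gripper": 0.087},
    {"tx": -0.12,"ty": 0.06,"tz": 0.09,"turn": -0.43,"gripper": 0.087},
    {"tx": -0.16,"ty": 0.08,"tz": 0.12,"turn": -0.57,"gripper": 0.087},
    {"tx": -0.2,"ty": 0.1,"tz": 0.15,"turn": -0.7,"gripper": 0.087},
  ],
)

```text
time_s: 1.55
tcp_pos: [0.5036, 0.2067, 0.323]
eef_rot: [-90.0, 0.0, -163.0]
contact_force: [2.6, 1.9, 0.8]
gripper_width: 0.087
```

```bash
cat >> h.py <<'E'
def plan(p,zang):
    T=toolT();d=T[:3,:3].T@(np.array(p)-T[:3,3]);za=np.degrees(np.arctan2(T[1,2],T[0,2]))
    t=(za-zang+180)%360-180
    s=r.get_state();print('t',round(s['time_s'],2),'tcp',T[:3,3].round(4),'zang',za.round(2),'j6',s['joints'][5].round(1),'F',s['contact_force'].round(1));print('shift',d.round(4),'turn',np.radians(t).round(3))
E
python3 - <<'E'
from h import *
plan([.596,.040,.24],-40)
E
```

```text
t 1.55 tcp [0.5036 0.2067 0.323 ] zang -72.99 j6 64.1 F [2.6 1.9 0.8]
shift [-0.0396  0.083   0.1864] turn -0.576
```

Call:
apply_moves(
  deltas=[
    {"tx": -0.01,"ty": 0.02,"tz": 0.045,"turn": -0.14,"gripper": 0.087},
    {"tx": -0.02,"ty": 0.04,"tz": 0.09,"turn": -0.28,"gripper": 0.087},
    {"tx": -0.03,"ty": 0.06,"tz": 0.13,"turn": -0.42,"gripper": 0.087},
    {"tx": -0.035,"ty": 0.07,"tz": 0.17,"turn": -0.55,"gripper": 0.087},
    {"tx": -0.035,"ty": 0.075,"tz": 0.18,"turn": -0.57,"gripper": 0.087},
  ],
)

```text
time_s: 2.05
tcp_pos: [0.5886, 0.0424, 0.2462]
eef_rot: [-90.1, -0.2, -130.5]
contact_force: [0.3, -0.2, -0.5]
gripper_width: 0.0868
```

Run:
```python
from h import *
plan([.596,.040,.15],-40)
snap('wrist','wrist1');crop('wrist1',200,120,440,300,3,'w1c')
```

```text
t 2.05 tcp [0.5886 0.0424 0.2462] zang -40.54 j6 116.4 F [ 0.3 -0.2 -0.5]
shift [-0.0033  0.0962  0.0074] turn -0.009
```

View pics/wrist1.png

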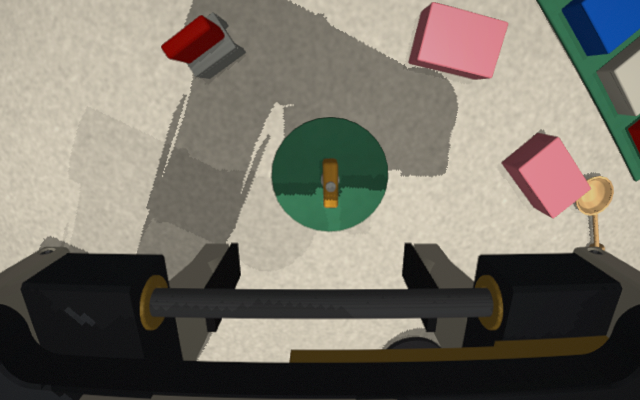

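The wrist view shows the nut upright in the picture at (331,183), so its long axis is nearly square to the jaws. I'll measure it closer up.

View pics/w1c.png

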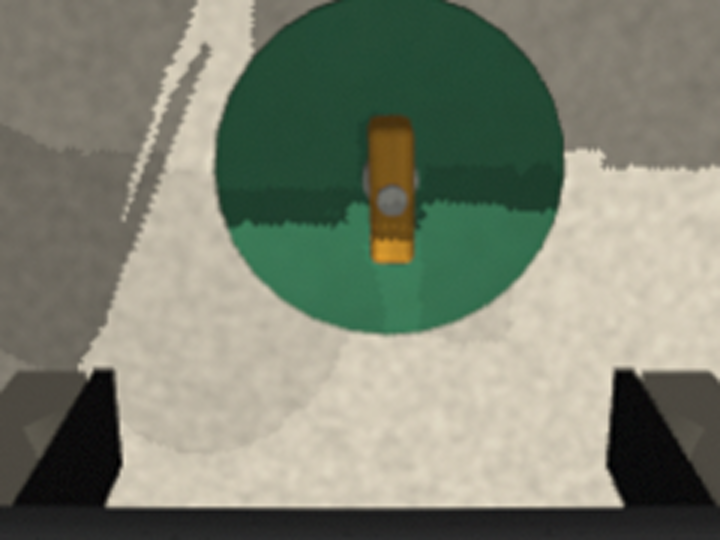

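Run:
```python
from h import *
print(r.get_state()['joints'].round(1))
P=atz('wrist1',[(272,175),(388,175),(330,117),(330,231)],.06);print(P.round(4),P[:2].mean(0),P[2:].mean(0))
```

```text
[ 23.1  12.6 -10.1  -0.  -67.5 116.2]
[[ 0.5536  0.0799  0.06  ]
 [ 0.6429  0.0037  0.06  ]
 [ 0.635   0.0856  0.06  ]
 [ 0.5588 -0.0051  0.06  ]] [0.59825545 0.04180905 0.06      ] [0.59691164 0.0402376  0.06      ]
```

Run:
```python
from h import *
c=lambda l:np.array(l)/3-.33+np.array([200,120])
P=atz('wrist1',c([(372,262),(411,262),(413,138),(369,138),(391,200)]),.092);print(P.round(4),P[:4].mean(0).round(4))
e=(P[0]+P[1]-P[2]-P[3])/2;print(np.linalg.norm(e),np.degrees(np.arctan2(e[1],e[0])))
plan([*P[:4].mean(0)[:2],.15],-40)
```

```text
[[0.5782 0.0284 0.092 ]
 [0.5875 0.0205 0.092 ]
 [0.6131 0.0505 0.092 ]
 [0.6031 0.0591 0.092 ]
 [0.5956 0.04   0.092 ]] [0.5955 0.0396 0.092 ]
0.039461807763935416 -129.83336243589412
t 2.1 tcp [0.5883 0.0425 0.246 ] zang -40.7 j6 116.2 F [ 0.8 -0.6 -0.6]
shift [-0.0029  0.096   0.0075] turn -0.012
```

Call:
apply_moves(
  deltas=[
    {"tx": -0.003,"ty": 0.04,"tz": 0.007,"turn": -0.012,"gripper": 0.07},
    {"tx": -0.003,"ty": 0.08,"tz": 0.007,"turn": -0.012,"gripper": 0.06},
    {"tx": -0.003,"ty": 0.12,"tz": 0.007,"turn": -0.012,"gripper": 0.06},
    {"tx": -0.003,"ty": 0.15,"tz": 0.007,"turn": -0.012,"gripper": 0.06},
    {"tx": -0.003,"ty": 0.162,"tz": 0.007,"turn": -0.012,"gripper": 0.05},
  ],
  newtons=20,
)

```text
time_s: 2.6
tcp_pos: [0.5936, 0.0434, 0.0835]
eef_rot: [-90.2, -0.2, -130.0]
contact_force: [-0.2, -1.2, 0.9]
gripper_width: 0.057
```

Run:
```python
from h import *
plan([.596,.0400,.083],-40)
snap('side','side1');crop('side1',220,130,400,310,4,'d1c')
```

```text
t 2.6 tcp [0.5936 0.0434 0.0835] zang -40.04 j6 117.0 F [-0.2 -1.2  0.9]
shift [0.0011 0.0005 0.004 ] turn -0.001
```

View pics/d1c.png

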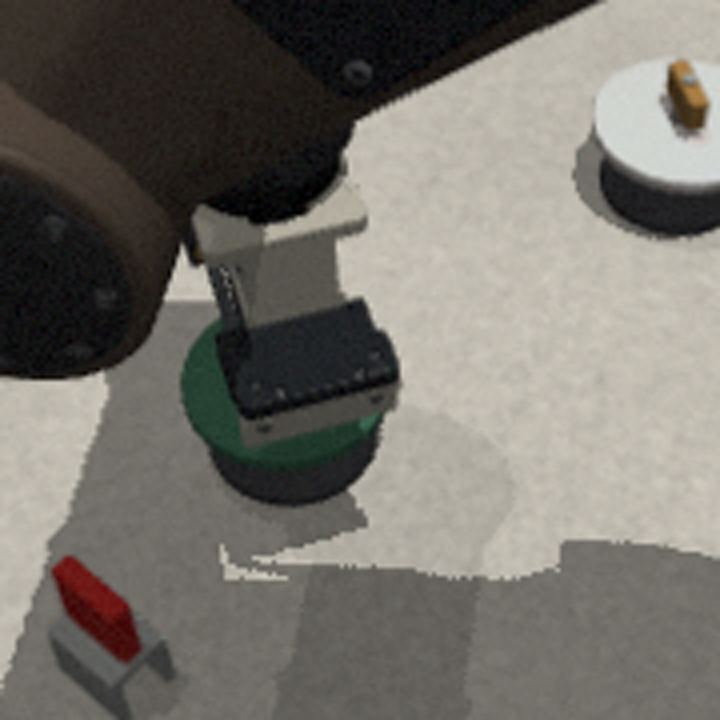

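The gripper is over the green nut with the jaws straddling it, and the white stand and key are clear. I'll settle first, then close.

Call:
apply_moves(
  deltas=[
    {"tx": 0,"ty": 0,"tz": 0.002,"turn": 0,"gripper": 0.04},
    {"tx": 0,"ty": 0,"tz": 0.002,"turn": 0,"gripper": 0.03},
  ],
)

```text
time_s: 2.85
tcp_pos: [0.5985, 0.0428, 0.0884]
eef_rot: [-89.9, 0.1, -130.0]
contact_force: [0.2, 0.6, 0.8]
gripper_width: 0.0392
```

Run:
```python
from h import *
plan([.596,.0400,.083],-40)
```

```text
t 2.85 tcp [0.5985 0.0428 0.0884] zang -39.97 j6 117.3 F [0.2 0.6 0.8]
shift [ 0.0038  0.0054 -0.0001] turn 0.001
```

Call:
apply_moves(
  deltas=[
    {"tx": 0,"ty": 0,"tz": 0,"turn": 0,"gripper": 0.03},
    {"tx": 0,"ty": 0,"tz": 0,"turn": 0,"gripper": 0.03},
  ],
)

```text
time_s: 3.05
tcp_pos: [0.5978, 0.0427, 0.088]
eef_rot: [-89.9, 0.1, -130.0]
contact_force: [-0.3, 0.1, -0.7]
gripper_width: 0.0306
```

Run:
```python
from h import *
plan([.596,.0400,.083],-40)
```

```text
t 3.05 tcp [0.5978 0.0427 0.088 ] zang -39.99 j6 117.3 F [-0.3  0.1 -0.7]
shift [0.0032 0.005  0.0003] turn 0.0
```

Call:
apply_moves(
  deltas=[
    {"tx": 0.003,"ty": 0.004,"tz": 0,"turn": 0,"gripper": 0.03},
    {"tx": 0.003,"ty": 0.004,"tz": 0,"turn": 0,"gripper": 0.015},
    {"tx": 0.003,"ty": 0.004,"tz": 0,"turn": 0,"gripper": 0.006},
    {"tx": 0.003,"ty": 0.004,"tz": 0,"turn": 0,"gripper": 0.006},
    {"tx": 0.003,"ty": 0.004,"tz": 0,"turn": 0,"gripper": 0.006},
  ],
  newtons=20,
)

```text
time_s: 3.55
tcp_pos: [0.5963, 0.0388, 0.0826]
eef_rot: [-89.9, -0.0, -130.0]
contact_force: [5.8, -8.3, -5.6]
gripper_width: 0.0163
```

Run:
```python
from h import *
plan([.596,.0400,.083],-40);print(r.get_state()['moment'],r.get_state()['gripper_width'])
```

```text
t 3.55 tcp [0.5963 0.0388 0.0826] zang -39.99 j6 117.4 F [ 5.8 -8.3 -5.6]
shift [-0.0007 -0.0004 -0.001 ] turn 0.0
[-3.0959224  -2.2770194  -0.06343954] 0.01626856534183638
```

Call:
apply_moves(
  deltas=[
    {"tx": 0,"ty": 0,"tz": 0,"turn": 0,"gripper": 0.006},
    {"tx": 0,"ty": 0,"tz": 0,"turn": 0,"gripper": 0.006},
  ],
  newtons=20,
)

```text
time_s: 3.75
tcp_pos: [0.5963, 0.0389, 0.0826]
eef_rot: [-89.9, -0.0, -130.0]
contact_force: [6.7, -8.1, -3.6]
gripper_width: 0.0167
```

Call:
apply_moves(
  deltas=[
    {"tx": 0,"ty": 0,"tz": 0.0015,"turn": 0,"gripper": 0.006},
    {"tx": 0,"ty": 0,"tz": 0.0015,"turn": 0,"gripper": 0.006},
  ],
  newtons=20,
)

```text
time_s: 3.95
tcp_pos: [0.5965, 0.0387, 0.0826]
eef_rot: [-90.0, -0.0, -130.0]
contact_force: [0.7, -3.1, -1.1]
gripper_width: 0.0161
```

Call:
apply_moves(
  deltas=[
    {"tx": 0,"ty": 0,"tz": 0,"turn": 0.08,"gripper": 0.006},
    {"tx": 0,"ty": 0,"tz": 0,"turn": 0.18,"gripper": 0.006},
    {"tx": 0,"ty": 0,"tz": 0,"turn": 0.28,"gripper": 0.006},
    {"tx": 0,"ty": 0,"tz": 0,"turn": 0.38,"gripper": 0.006},
    {"tx": 0,"ty": 0,"tz": 0,"turn": 0.48,"gripper": 0.006},
  ],
  newtons=20,
)

```text
time_s: 4.45
tcp_pos: [0.5963, 0.0389, 0.0826]
eef_rot: [-90.0, -0.0, -157.7]
contact_force: [1.4, -2.9, 0.1]
gripper_width: 0.0162
```

Run:
```python
from h import *
plan([.596,.0400,.083],-130);print(r.get_state()['moment'],r.get_state()['gripper_width'])
```

```text
t 4.45 tcp [0.5963 0.0389 0.0826] zang -67.71 j6 89.8 F [ 1.4 -2.9  0.1]
shift [-0.0002 -0.0004 -0.0012] turn 1.087
[-1.13084925 -0.38072006  0.12558205] 0.01621019604052582
```

Call:
apply_moves(
  deltas=[
    {"tx": 0,"ty": 0,"tz": 0,"turn": 0.12,"gripper": 0.006},
    {"tx": 0,"ty": 0,"tz": 0,"turn": 0.24,"gripper": 0.006},
    {"tx": 0,"ty": 0,"tz": 0,"turn": 0.36,"gripper": 0.006},
    {"tx": 0,"ty": 0,"tz": 0,"turn": 0.48,"gripper": 0.006},
    {"tx": 0,"ty": 0,"tz": 0,"turn": 0.6,"gripper": 0.006},
  ],
  newtons=20,
)

```text
time_s: 4.95
tcp_pos: [0.5963, 0.0391, 0.0826]
eef_rot: [-90.0, -0.0, 167.9]
contact_force: [0.5, -1.6, -0.7]
gripper_width: 0.0165
```

Call:
apply_moves(
  deltas=[
    {"tx": 0,"ty": 0,"tz": 0,"turn": 0.12,"gripper": 0.006},
    {"tx": 0,"ty": 0,"tz": 0,"turn": 0.24,"gripper": 0.006},
    {"tx": 0,"ty": 0,"tz": 0,"turn": 0.36,"gripper": 0.006},
    {"tx": 0,"ty": 0,"tz": 0,"turn": 0.46,"gripper": 0.006},
    {"tx": 0,"ty": 0,"tz": 0,"turn": 0.49,"gripper": 0.006},
  ],
  newtons=20,
)

```text
time_s: 5.45
tcp_pos: [0.5964, 0.0394, 0.0826]
eef_rot: [-90.0, 0.0, 139.9]
contact_force: [0.7, -1.1, -0.9]
gripper_width: 0.0163
```

Run:
```python
from h import *
plan([.596,.0400,.083],-130);print(r.get_state()['moment'],r.get_state()['gripper_width'])
```

```text
t 5.45 tcp [0.5964 0.0394 0.0826] zang -130.14 j6 27.4 F [ 0.7 -1.1 -0.9]
shift [ 0.0007 -0.0004 -0.0002] turn -0.002
[-0.30990883 -0.2633409   0.02324229] 0.016315873180576906
```

Call:
apply_moves(
  deltas=[
    {"tx": 0,"ty": 0,"tz": 0,"turn": 0,"gripper": 0.05},
    {"tx": 0,"ty": 0,"tz": 0,"turn": 0,"gripper": 0.05},
    {"tx": 0,"ty": -0.02,"tz": 0,"turn": 0,"gripper": 0.05},
    {"tx": 0,"ty": -0.07,"tz": 0,"turn": 0,"gripper": 0.06},
    {"tx": 0,"ty": -0.12,"tz": 0,"turn": 0,"gripper": 0.07},
  ],
)

```text
time_s: 5.95
tcp_pos: [0.5955, 0.039, 0.2031]
eef_rot: [-89.9, -0.1, 140.1]
contact_force: [1.7, 1.1, 0.6]
gripper_width: 0.0511
```

Run:
```python
from h import *
snap('wrist','wrist2');crop('wrist2',200,80,440,260,3,'w2c')
plan([.587,.2155,.22],-100)
```

```text
t 6.0 tcp [0.6    0.0395 0.2135] zang -129.78 j6 27.6 F [4.7 0.9 9.9]
shift [ 0.1225 -0.0064 -0.127 ] turn -0.52
```

View pics/wrist2.png

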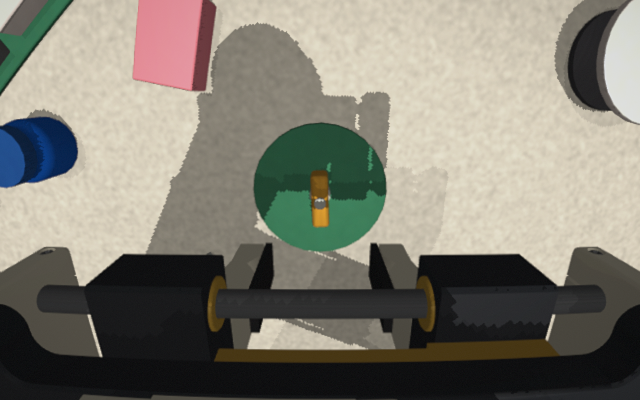

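View pics/w2c.png

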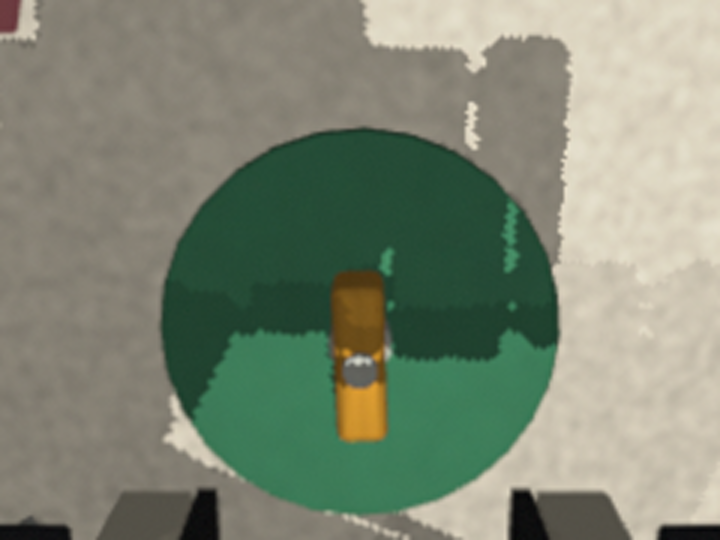

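Run:
```python
from h import *
c=lambda l:np.array(l)/3-.33+np.array([200,80])
P=atz('wrist2',c([(341,438),(385,438),(384,300),(332,300),(360,371)]),.092);print(P.round(4))
e=(P[0]+P[1]-P[2]-P[3])/2;print(np.linalg.norm(e),np.degrees(np.arctan2(e[1],e[0])))
```

```text
[[0.5842 0.0567 0.092 ]
 [0.5765 0.0475 0.092 ]
 [0.6065 0.0231 0.092 ]
 [0.6152 0.0335 0.092 ]
 [0.5956 0.0404 0.092 ]]
0.03868883679058981 142.0401748272423
```

Call:
apply_moves(
  deltas=[
    {"tx": 0.03,"ty": -0.02,"tz": -0.03,"turn": -0.12,"gripper": 0.075},
    {"tx": 0.06,"ty": -0.04,"tz": -0.06,"turn": -0.25,"gripper": 0.08},
    {"tx": 0.09,"ty": -0.04,"tz": -0.09,"turn": -0.38,"gripper": 0.08},
    {"tx": 0.115,"ty": -0.03,"tz": -0.12,"turn": -0.52,"gripper": 0.08},
    {"tx": 0.122,"ty": -0.02,"tz": -0.127,"turn": -0.52,"gripper": 0.08},
  ],
)

```text
time_s: 6.5
tcp_pos: [0.5842, 0.2186, 0.2226]
eef_rot: [-90.1, 0.1, 170.3]
contact_force: [-0.5, 0.1, -0.5]
gripper_width: 0.0797
```

Run:
```python
from h import *
plan([.587,.2155,.15],-100)
snap('wrist','wrist3');crop('wrist3',200,80,440,260,3,'w3c')
plan([.587,.2155,.15],-100)
```

```text
t 6.5 tcp [0.5842 0.2186 0.2226] zang -99.67 j6 41.9 F [-0.5  0.1 -0.5]
shift [-0.0032  0.0726  0.0027] turn 0.006
t 6.55 tcp [0.5832 0.2179 0.2201] zang -99.93 j6 41.7 F [-0.3 -0.6 -2.7]
shift [-0.0043  0.0701  0.0017] turn 0.001
```

View pics/wrist3.png

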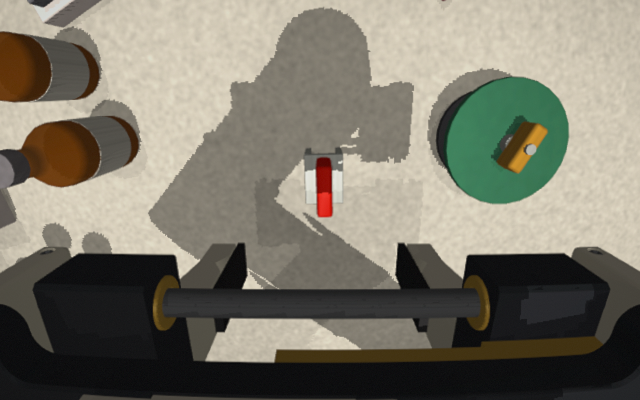

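View pics/w3c.png

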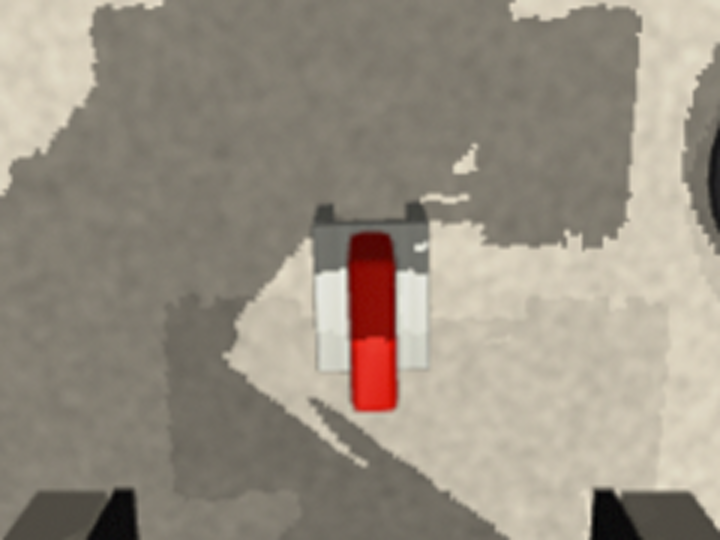

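Run:
```python
from h import *
c=lambda l:np.array(l)/3-.33+np.array([200,80])
P=atz('wrist3',c([(352,409),(397,409),(394,262),(349,262)]),.093);print(P.round(4),P.mean(0).round(4))
e=(P[0]+P[1]-P[2]-P[3])/2;print(np.linalg.norm(e),np.degrees(np.arctan2(e[1],e[0])))
P=atz('wrist3',c([(319,370),(429,368),(427,222),(314,224)]),.047);print(P.round(4),P.mean(0).round(4))
e=(P[0]+P[1]-P[2]-P[3])/2;print(np.linalg.norm(e),np.degrees(np.arctan2(e[1],e[0])))
plan([*P.mean(0)[:2],.15],-100)
# nut in same picture
P=atz('wrist3',[(531,149)],.093);print(P)
```

```text
[[0.5674 0.2261 0.093 ]
 [0.5652 0.2132 0.093 ]
 [0.6081 0.2072 0.093 ]
 [0.6101 0.2195 0.093 ]] [0.5877 0.2165 0.093 ]
0.043265720726085234 171.616913925343
[[0.5662 0.2381 0.047 ]
 [0.5608 0.2017 0.047 ]
 [0.6094 0.195  0.047 ]
 [0.6148 0.2308 0.047 ]] [0.5878 0.2164 0.047 ]
0.04908919380862933 171.8129444684193
t 6.55 tcp [0.5832 0.2179 0.2201] zang -99.93 j6 41.7 F [-0.3 -0.6 -2.7]
shift [-0.005   0.0701  0.0007] turn 0.001
[[0.59593389 0.03894251 0.093     ]]
```

Call:
apply_moves(
  deltas=[
    {"tx": -0.005,"ty": 0.04,"tz": 0.001,"turn": -0.028,"gripper": 0.07},
    {"tx": -0.005,"ty": 0.08,"tz": 0.001,"turn": -0.028,"gripper": 0.06},
    {"tx": -0.005,"ty": 0.11,"tz": 0.001,"turn": -0.028,"gripper": 0.055},
    {"tx": -0.005,"ty": 0.11,"tz": 0.001,"turn": -0.028,"gripper": 0.05},
    {"tx": -0.005,"ty": 0.11,"tz": 0.001,"turn": -0.028,"gripper": 0.05},
  ],
)

```text
time_s: 7.05
tcp_pos: [0.5894, 0.2125, 0.113]
eef_rot: [-89.9, -0.0, 171.4]
contact_force: [0.6, -0.3, 0.1]
gripper_width: 0.0509
```

Run:
```python
from h import *
plan([.5878,.2165,.070],-98.3)
```

```text
t 7.05 tcp [0.5894 0.2125 0.113 ] zang -98.56 j6 43.7 F [ 0.6 -0.3  0.1]
shift [ 0.0022  0.043  -0.0038] turn -0.005
```

Call:
apply_moves(
  deltas=[
    {"tx": 0.002,"ty": 0.02,"tz": -0.004,"turn": -0.005,"gripper": 0.05},
    {"tx": 0.002,"ty": 0.04,"tz": -0.004,"turn": -0.005,"gripper": 0.05},
    {"tx": 0.002,"ty": 0.042,"tz": -0.004,"turn": -0.005,"gripper": 0.045},
    {"tx": 0.002,"ty": 0.042,"tz": -0.004,"turn": -0.005,"gripper": 0.04},
  ],
)

```text
time_s: 7.45
tcp_pos: [0.5886, 0.2175, 0.0722]
eef_rot: [-90.1, 0.1, 171.7]
contact_force: [0.4, -0.3, -0.1]
gripper_width: 0.0425
```

Run:
```python
from h import *
plan([.5878,.2165,.070],-98.3)
```

```text
t 7.45 tcp [0.5886 0.2175 0.0722] zang -98.25 j6 43.6 F [ 0.4 -0.3 -0.1]
shift [0.0006 0.0022 0.0011] turn 0.001
```

Call:
apply_moves(
  deltas=[
    {"tx": 0,"ty": 0,"tz": 0.001,"turn": 0,"gripper": 0.03},
    {"tx": 0,"ty": 0,"tz": 0.001,"turn": 0,"gripper": 0.02},
    {"tx": 0,"ty": 0,"tz": 0.001,"turn": 0,"gripper": 0.01},
    {"tx": 0,"ty": 0,"tz": 0.001,"turn": 0,"gripper": 0.006},
    {"tx": 0,"ty": 0,"tz": 0.001,"turn": 0,"gripper": 0.006},
  ],
  newtons=30,
)

```text
time_s: 7.95
tcp_pos: [0.5877, 0.2162, 0.071]
eef_rot: [-90.0, 0.0, 171.7]
contact_force: [-1.1, -1.3, 3.2]
gripper_width: 0.0139
```

Call:
apply_moves(
  deltas=[
    {"tx": 0,"ty": 0,"tz": 0,"turn": 0,"gripper": 0.006},
    {"tx": 0,"ty": 0,"tz": 0,"turn": 0,"gripper": 0.006},
    {"tx": 0,"ty": -0.005,"tz": 0,"turn": 0,"gripper": 0.006},
    {"tx": 0,"ty": -0.02,"tz": 0,"turn": 0,"gripper": 0.006},
  ],
  newtons=40,
)

```text
time_s: 8.35
tcp_pos: [0.5861, 0.2155, 0.0888]
eef_rot: [-89.9, -0.2, 171.7]
contact_force: [-0.2, -0.6, -2.7]
gripper_width: 0.0136
```

Run:
```python
from h import *
plan([.5878,.2165,.090],-98.3);print(r.get_state()['gripper_width'])
snap('scene','scene3');crop('scene3',260,200,400,320,5,'s3c')
```

```text
t 8.35 tcp [0.5861 0.2155 0.0888] zang -98.3 j6 43.7 F [-0.2 -0.6 -2.7]
shift [-0.0015 -0.0012 -0.0013] turn 0.0
0.013639213288715682
```

View pics/s3c.png

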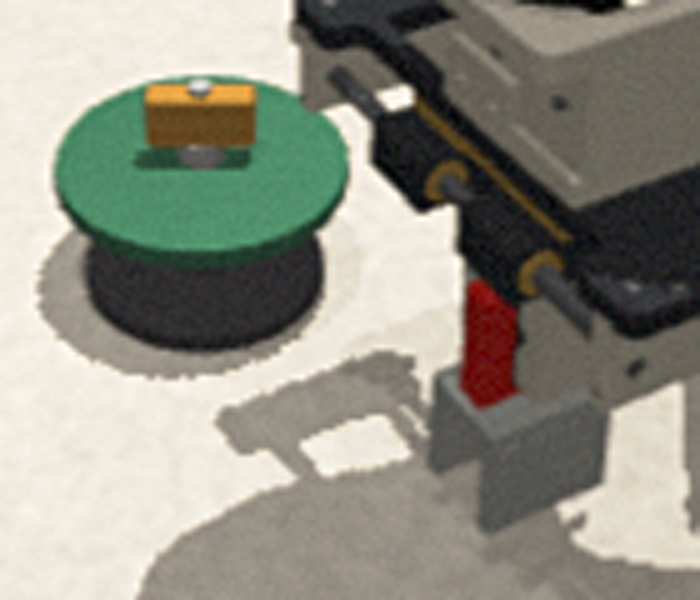

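Run:
```python
from h import *
P=atz('scene3',np.array([(147,103),(255,104),(255,87),(148,86)])/5-.4+np.array([260,200]),.092);print(P.round(4),P.mean(0).round(4))
for e in(P[0]-P[1],P[3]-P[2]):print(np.degrees(np.arctan2(e[1],e[0])))
# bottom front edge of nut z=.068
P=atz('scene3',np.array([(147,146),(255,148)])/5-.4+np.array([260,200]),.068);e=P[0]-P[1];print(np.degrees(np.arctan2(e[1],e[0])))
c=lambda l:np.array(l)/3-.33+np.array([200,80])
```

```text
[[0.618  0.0338 0.092 ]
 [0.5849 0.06   0.092 ]
 [0.5779 0.0506 0.092 ]
 [0.6111 0.0243 0.092 ]] [0.598  0.0422 0.092 ]
-38.25989999581743
-38.28114646389704
-39.12527968172056
```

The key is held by the blade with its cheeks free. The nut now points to about -38.4°, having turned about 88°. I'll lift the key and carry it over.

Call:
apply_moves(
  deltas=[
    {"tx": 0,"ty": -0.03,"tz": 0,"turn": 0,"gripper": 0.006},
    {"tx": 0,"ty": -0.07,"tz": 0,"turn": 0,"gripper": 0.006},
    {"tx": 0,"ty": -0.105,"tz": 0.01,"turn": 0,"gripper": 0.006},
    {"tx": 0,"ty": -0.11,"tz": 0.03,"turn": 0.1,"gripper": 0.006},
    {"tx": 0,"ty": -0.11,"tz": 0.06,"turn": 0.2,"gripper": 0.006},
  ],
  newtons=40,
)

```text
time_s: 8.9
tcp_pos: [0.5796, 0.1577, 0.202]
eef_rot: [-90.2, 0.1, 160.1]
contact_force: [0.4, -1.0, -3.5]
gripper_width: 0.0139
```

Run:
```python
from h import *
plan([.5963,.0393,.195],-128.4);print(r.get_state()['gripper_width'])
```

```text
t 8.9 tcp [0.5796 0.1577 0.202 ] zang -109.86 j6 36.3 F [ 0.4 -1.  -3.5]
shift [-0.0559  0.0068  0.1057] turn 0.324
0.013860141835521665
```

Call:
apply_moves(
  deltas=[
    {"tx": -0.018,"ty": 0.002,"tz": 0.035,"turn": 0.1,"gripper": 0.006},
    {"tx": -0.036,"ty": 0.003,"tz": 0.07,"turn": 0.2,"gripper": 0.006},
    {"tx": -0.05,"ty": 0.003,"tz": 0.095,"turn": 0.29,"gripper": 0.006},
    {"tx": -0.056,"ty": 0.003,"tz": 0.105,"turn": 0.324,"gripper": 0.006},
    {"tx": -0.056,"ty": 0.003,"tz": 0.105,"turn": 0.324,"gripper": 0.006},
  ],
  newtons=40,
)

```text
time_s: 9.4
tcp_pos: [0.5961, 0.0377, 0.197]
eef_rot: [-90.0, -0.0, 141.6]
contact_force: [-0.5, 0.2, -1.9]
gripper_width: 0.0138
```

Call:
apply_moves(
  deltas=[
    {"tx": 0,"ty": 0,"tz": 0,"turn": 0,"gripper": 0.006},
    {"tx": 0,"ty": 0,"tz": 0,"turn": 0,"gripper": 0.006},
  ],
  newtons=40,
)

```text
time_s: 9.6
tcp_pos: [0.5962, 0.04, 0.1973]
eef_rot: [-90.0, -0.0, 141.8]
contact_force: [-0.5, -0.3, -3.1]
gripper_width: 0.0136
```

Run:
```python
from h import *
plan([.5963,.0393,.170],-128.4);print(r.get_state()['gripper_width'])
snap('scene','scene4');crop('scene4',220,100,380,270,3.5,'s4c')
snap('side','side4');crop('side4',200,100,380,280,3,'d4c')
```

```text
t 9.6 tcp [0.5962 0.04   0.1973] zang -128.19 j6 29.3 F [-0.5 -0.3 -3.1]
shift [-0.0006  0.0273  0.0005] turn 0.004
0.013623921193454161
```

View pics/s4c.png

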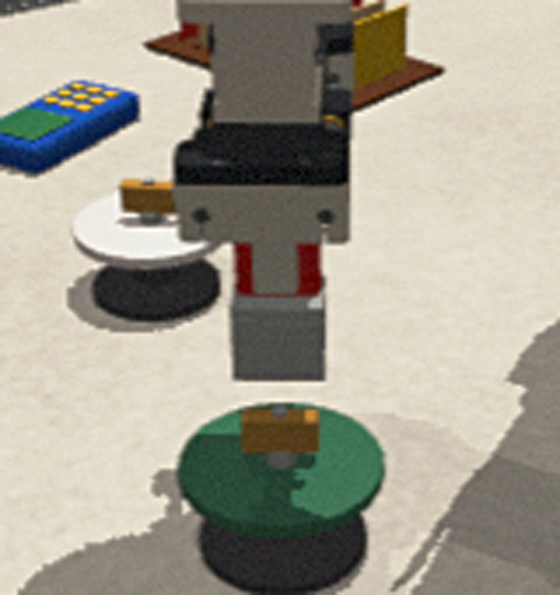

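View pics/d4c.png

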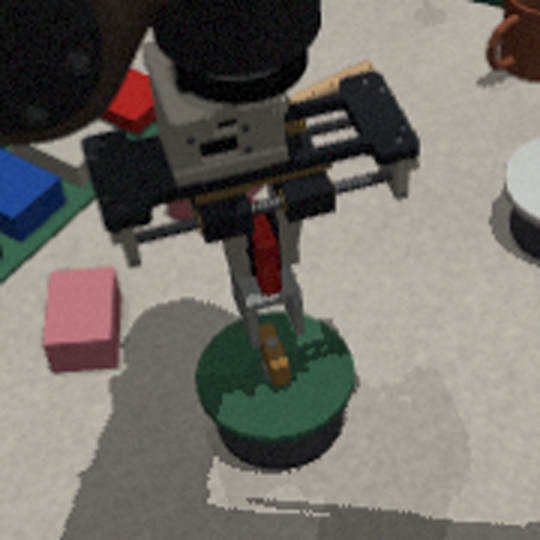

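In both views the key is upright, parallel to the nut and centred over it. Lowering.

Call:
apply_moves(
  deltas=[
    {"tx": 0,"ty": 0.015,"tz": 0.0005,"turn": 0.004,"gripper": 0.006},
    {"tx": 0,"ty": 0.03,"tz": 0.0005,"turn": 0.004,"gripper": 0.006},
    {"tx": 0,"ty": 0.04,"tz": 0.0005,"turn": 0.004,"gripper": 0.006},
    {"tx": 0,"ty": 0.045,"tz": 0.0005,"turn": 0.004,"gripper": 0.006},
    {"tx": 0,"ty": 0.045,"tz": 0.0005,"turn": 0.004,"gripper": 0.006},
  ],
  newtons=40,
)

```text
time_s: 10.2
tcp_pos: [0.5956, 0.0389, 0.152]
eef_rot: [-89.9, -0.0, 141.5]
contact_force: [0.0, -0.5, -2.6]
gripper_width: 0.0137
```

Run:
```python
from h import *
plan([.5963,.0393,.132],-128.4);print(r.get_state()['moment'])
```

```text
t 10.2 tcp [0.5956 0.0389 0.152 ] zang -128.48 j6 29.0 F [ 0.  -0.5 -2.6]
shift [-0.0003  0.02   -0.0007] turn -0.001
[-0.02532647 -0.0034033   0.00456483]
```

Call:
apply_moves(
  deltas=[
    {"tx": 0,"ty": 0.008,"tz": 0,"turn": 0,"gripper": 0.006},
    {"tx": 0,"ty": 0.015,"tz": 0,"turn": 0,"gripper": 0.006},
    {"tx": 0,"ty": 0.019,"tz": 0,"turn": 0,"gripper": 0.006},
    {"tx": 0,"ty": 0.0205,"tz": 0,"turn": 0,"gripper": 0.006},
    {"tx": 0,"ty": 0.0205,"tz": 0,"turn": 0,"gripper": 0.006},
  ],
  newtons=40,
)

```text
time_s: 10.7
tcp_pos: [0.5958, 0.0386, 0.1318]
eef_rot: [-90.0, -0.0, 141.5]
contact_force: [0.6, 0.5, -2.3]
gripper_width: 0.0137
```

Run:
```python
from h import *
plan([.5963,.0393,.131],-128.4);print(r.get_state()['moment'])
snap('side','side5');crop('side5',220,130,360,250,4,'d5c')
```

```text
t 10.7 tcp [0.5958 0.0386 0.1318] zang -128.52 j6 29.0 F [ 0.6  0.5 -2.3]
shift [ 0.0001  0.0008 -0.0008] turn -0.002
[-0.03186655 -0.01439157 -0.015685  ]
```

View pics/d5c.png

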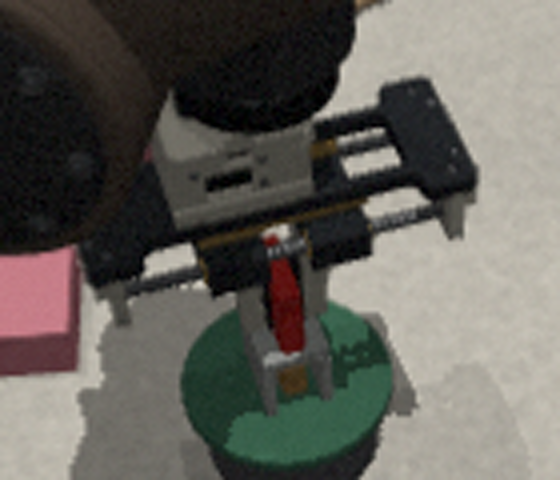

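The cheeks straddle the nut. I'll turn clockwise and watch the moment.

Call:
apply_moves(
  deltas=[
    {"tx": 0,"ty": 0.0005,"tz": -0.0004,"turn": 0.07,"gripper": 0.006},
    {"tx": 0,"ty": 0.0005,"tz": -0.0004,"turn": 0.14,"gripper": 0.006},
    {"tx": 0,"ty": 0.0005,"tz": -0.0004,"turn": 0.21,"gripper": 0.006},
    {"tx": 0,"ty": 0.0005,"tz": -0.0004,"turn": 0.28,"gripper": 0.006},
    {"tx": 0,"ty": 0.0005,"tz": -0.0004,"turn": 0.35,"gripper": 0.006},
  ],
  newtons=40,
)

```text
time_s: 11.25
tcp_pos: [0.5966, 0.0392, 0.132]
eef_rot: [-90.1, 0.0, 121.3]
contact_force: [0.4, 0.7, -2.9]
gripper_width: 0.0139
```

Run:
```python
from h import *
plan([.5963,.0393,.131],-128.4);print(r.get_state()['moment'])
```

```text
t 11.25 tcp [0.5966 0.0392 0.132 ] zang -148.72 j6 8.8 F [ 0.4  0.7 -2.9]
shift [0.0002 0.001  0.0002] turn -0.355
[ 0.39987097 -0.17914424  0.10355917]
```

Call:
apply_moves(
  deltas=[
    {"tx": 0,"ty": 0,"tz": 0,"turn": 0.06,"gripper": 0.006},
    {"tx": 0,"ty": 0,"tz": 0,"turn": 0.12,"gripper": 0.006},
    {"tx": 0,"ty": 0,"tz": 0,"turn": 0.18,"gripper": 0.006},
    {"tx": 0,"ty": 0,"tz": 0,"turn": 0.24,"gripper": 0.006},
  ],
  newtons=40,
)

```text
time_s: 11.65
tcp_pos: [0.5966, 0.0393, 0.132]
eef_rot: [-90.1, -0.0, 107.6]
contact_force: [1.4, 0.3, -3.1]
gripper_width: 0.0141
```

Run:
```python
from h import *
plan([.5963,.0393,.131],-128.4);print(r.get_state()['moment'])
```

```text
t 11.65 tcp [0.5966 0.0393 0.132 ] zang -162.45 j6 -4.9 F [ 1.4  0.3 -3.1]
shift [0.0001 0.001  0.0003] turn -0.594
[ 0.33132085 -0.29590767  0.10523822]
```

Call:
apply_moves(
  deltas=[
    {"tx": 0,"ty": 0,"tz": 0,"turn": 0.05,"gripper": 0.006},
    {"tx": 0,"ty": 0,"tz": 0,"turn": 0.1,"gripper": 0.006},
    {"tx": 0,"ty": 0,"tz": 0,"turn": 0.15,"gripper": 0.006},
  ],
  newtons=40,
)

```text
time_s: 11.95
tcp_pos: [0.5967, 0.0393, 0.132]
eef_rot: [-90.1, -0.0, 99.0]
contact_force: [-0.0, 0.8, -3.3]
gripper_width: 0.0139
```

Run:
```python
from h import *
plan([.5963,.0393,.131],-128.4);print(r.get_state()['moment'])
```

```text
t 11.95 tcp [0.5967 0.0393 0.132 ] zang -171.02 j6 -13.5 F [-0.   0.8 -3.3]
shift [0.     0.001  0.0004] turn -0.744
[ 0.28173652 -0.35909597  0.04110975]
```

Call:
apply_moves(
  deltas=[
    {"tx": 0,"ty": 0,"tz": 0,"turn": 0.04,"gripper": 0.006},
    {"tx": 0,"ty": 0,"tz": 0,"turn": 0.08,"gripper": 0.006},
  ],
  newtons=40,
)

```text
time_s: 12.15
tcp_pos: [0.5967, 0.0393, 0.132]
eef_rot: [-90.1, -0.0, 94.4]
contact_force: [-0.0, 0.3, -3.1]
gripper_width: 0.0137
```

Run:
```python
from h import *
plan([.5963,.0393,.131],-128.4);print(r.get_state()['moment'])
```

```text
t 12.15 tcp [0.5967 0.0393 0.132 ] zang -175.58 j6 -18.1 F [-0.   0.3 -3.1]
shift [0.0001 0.001  0.0004] turn -0.823
[ 0.3585382  -0.43828047  0.05416025]
```

Call:
apply_moves(
  deltas=[
    {"tx": 0,"ty": 0,"tz": 0,"turn": 0.04,"gripper": 0.006},
    {"tx": 0,"ty": 0,"tz": 0,"turn": 0.08,"gripper": 0.006},
    {"tx": 0,"ty": 0,"tz": 0,"turn": 0.08,"gripper": 0.006},
  ],
  newtons=40,
)

```text
time_s: 12.45
tcp_pos: [0.5968, 0.0393, 0.132]
eef_rot: [-90.1, -0.0, 90.0]
contact_force: [1.6, 0.4, -3.5]
gripper_width: 0.0139
```

Run:
```python
from h import *
plan([.5963,.0393,.131],-128.4);print(r.get_state()['moment'])
```

```text
t 12.45 tcp [0.5968 0.0393 0.132 ] zang 179.96 j6 -22.5 F [ 1.6  0.4 -3.5]
shift [0.     0.001  0.0005] turn -0.901
[ 0.35070278 -0.51014671  0.75521226]
```

Call:
apply_moves(
  deltas=[
    {"tx": 0,"ty": 0,"tz": 0,"turn": 0.04,"gripper": 0.006},
    {"tx": 0,"ty": 0,"tz": 0,"turn": 0.08,"gripper": 0.006},
    {"tx": 0,"ty": 0,"tz": 0,"turn": 0.08,"gripper": 0.006},
  ],
  newtons=40,
)

```text
time_s: 12.75
tcp_pos: [0.5967, 0.0395, 0.1321]
eef_rot: [-90.1, -0.0, 85.5]
contact_force: [1.4, 3.0, -2.0]
gripper_width: 0.0148
```

Run:
```python
from h import *
plan([.5963,.0393,.131],-128.4);print(r.get_state()['moment'])
snap('side','side6');crop('side6',220,130,360,250,5,'d6c')
snap('scene','scene6');crop('scene6',240,140,380,260,5,'s6c')
```

```text
t 12.75 tcp [0.5967 0.0395 0.1321] zang 175.46 j6 -27.0 F [ 1.4  3.  -2. ]
shift [-0.0002  0.0011  0.0004] turn -0.98
[ 0.94916069 -0.20862583  1.15043278]
```

View pics/d6c.png

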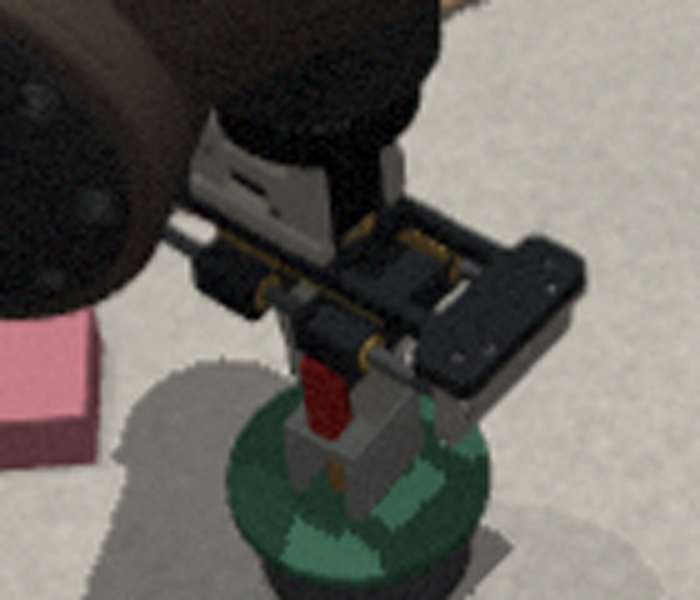

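View pics/s6c.png

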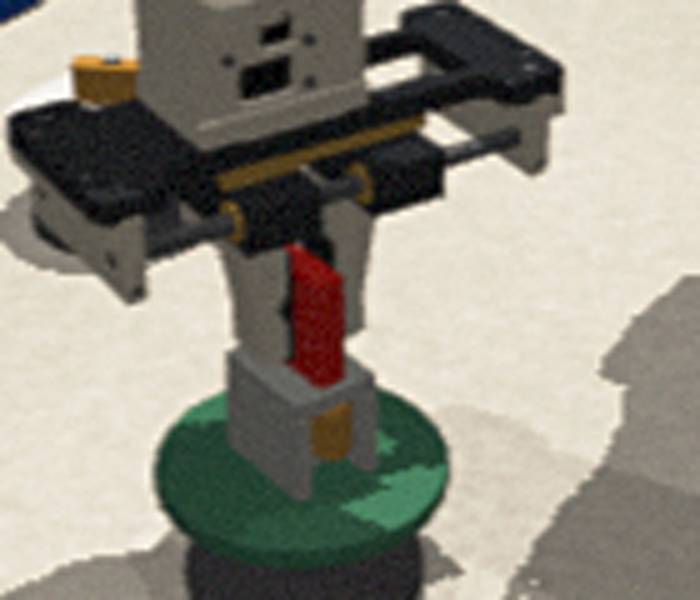

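The moment rose from 0.05 to 0.75 and then 1.15 N m, so the nut is on its stop. I'll back off a little to unload it, set the key down and release.

Call:
apply_moves(
  deltas=[
    {"tx": 0,"ty": 0,"tz": 0,"turn": -0.05,"gripper": 0.006},
    {"tx": 0,"ty": 0,"tz": 0,"turn": -0.1,"gripper": 0.006},
    {"tx": 0,"ty": 0.001,"tz": 0,"turn": -0.1,"gripper": 0.006},
    {"tx": 0,"ty": 0.0013,"tz": 0,"turn": -0.1,"gripper": 0.006},
  ],
  newtons=40,
)

```text
time_s: 13.25
tcp_pos: [0.5967, 0.0392, 0.1311]
eef_rot: [-90.1, -0.0, 91.0]
contact_force: [-2.2, 3.3, 5.9]
gripper_width: 0.0137
```

Run:
```python
from h import *
plan([.5963,.0393,.131],-128.4);print(r.get_state()['moment'])
```

```text
t 13.25 tcp [0.5967 0.0392 0.1311] zang -178.99 j6 -21.5 F [-2.2  3.3  5.9]
shift [0.0001 0.0001 0.0004] turn -0.883
[1.24237523 0.42407729 0.25853452]
```

Call:
apply_moves(
  deltas=[
    {"tx": 0,"ty": 0,"tz": 0,"turn": 0,"gripper": 0.02},
    {"tx": 0,"ty": 0,"tz": 0,"turn": 0,"gripper": 0.03},
    {"tx": 0,"ty": 0,"tz": 0,"turn": 0,"gripper": 0.045},
    {"tx": 0,"ty": 0,"tz": 0,"turn": 0,"gripper": 0.05},
    {"tx": 0,"ty": 0,"tz": 0,"turn": 0,"gripper": 0.05},
  ],
)

```text
time_s: 13.75
tcp_pos: [0.5961, 0.0389, 0.1301]
eef_rot: [-90.0, 0.0, 91.0]
contact_force: [-0.2, 0.3, -0.3]
gripper_width: 0.0461
```

Call:
apply_moves(
  deltas=[
    {"tx": 0,"ty": -0.01,"tz": 0,"turn": 0,"gripper": 0.05},
    {"tx": 0,"ty": -0.03,"tz": 0,"turn": 0,"gripper": 0.05},
    {"tx": 0,"ty": -0.06,"tz": 0,"turn": 0,"gripper": 0.05},
    {"tx": 0,"ty": -0.1,"tz": 0,"turn": 0,"gripper": 0.05},
    {"tx": 0,"ty": -0.13,"tz": 0,"turn": 0,"gripper": 0.05},
  ],
)

```text
time_s: 14.25
tcp_pos: [0.5966, 0.0389, 0.2636]
eef_rot: [-90.1, -0.0, 91.1]
contact_force: [-0.1, -0.5, -0.5]
gripper_width: 0.0502
```

Call:
apply_moves(
  deltas=[
    {"tx": 0,"ty": 0,"tz": 0,"turn": 0,"gripper": 0.05},
    {"tx": 0,"ty": 0,"tz": 0,"turn": 0,"gripper": 0.05},
    {"tx": 0,"ty": 0,"tz": 0,"turn": 0,"gripper": 0.05},
  ],
)

```text
time_s: 14.55
tcp_pos: [0.5956, 0.039, 0.2596]
eef_rot: [-89.9, 0.0, 91.1]
contact_force: [0.2, 0.5, -0.3]
gripper_width: 0.0499
```

Run:
```python
from h import *
plan([.5963,.0393,.131],-128.4)
snap('side','side7');crop('side7',220,130,400,270,4,'d7c')
snap('scene','scene7');crop('scene7',220,140,380,270,4,'s7c')
snap('wrist','wrist7')
```

```text
t 14.55 tcp [0.5956 0.039  0.2596] zang -178.94 j6 -21.4 F [ 0.2  0.5 -0.3]
shift [ 0.0003  0.1286 -0.0009] turn -0.882
```

View pics/d7c.png

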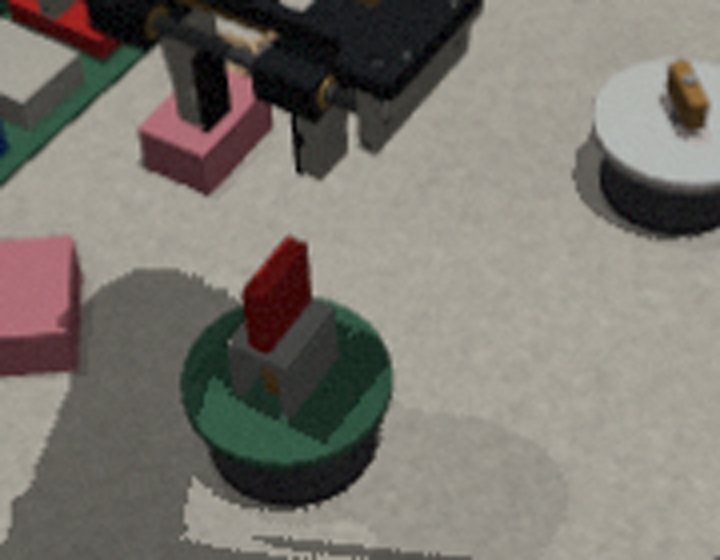

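View pics/s7c.png

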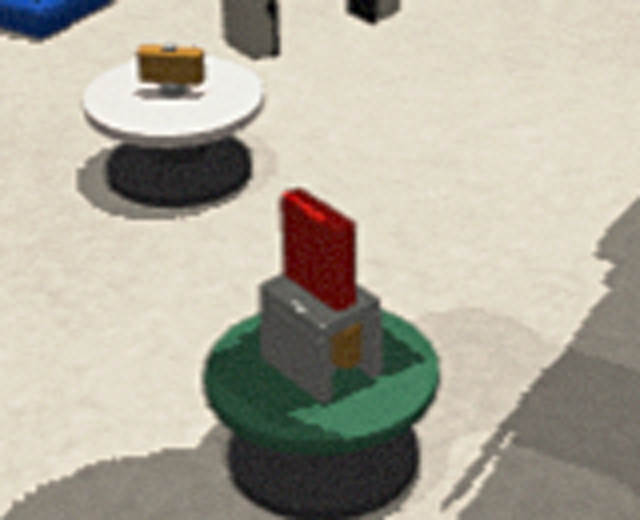

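View pics/wrist7.png

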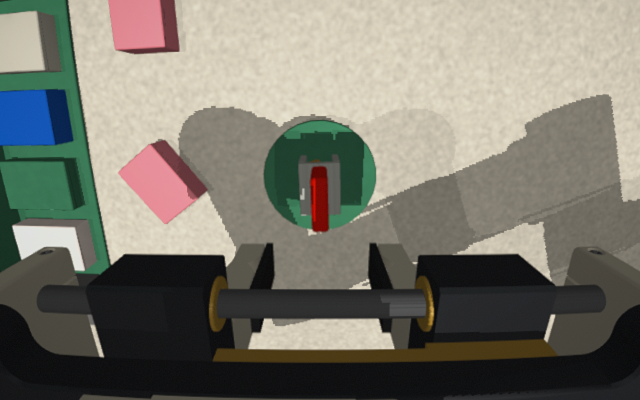

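The key stands upright astride the green nut, the fingers are clear above it, and the white nut looks as it did at the start. Handing in.

Run:
```python
from h import *
print(r.close_job())
```

```text
the job is handed in; nothing more can be done
None
```

The green nut is tight against its stop. The key stands upright over it, released, and I handed the job in at about 15 s of the 48 s allowed.

- **By hand:** I pinched the nut and turned it clockwise 90° with the tool. The pictures showed the nut itself had moved about 88°, from 50° to about -38°. The fingers read 16.3 mm on the nut instead of 14 mm, probably because their tips touched the wider neck below it.
- **With the key:** I set the key over the nut and turned it clockwise about 0.98 rad. The moment held near 0.05–0.1 N m, then rose to 0.75 and 1.15 N m near the end. That rise is how I know it reached the stop; no camera could measure the nut's final angle under the key. The total turn fits the stated stop and key play.
- **Release:** I backed the key off 0.1 rad within its play, set it on the disc and opened the fingers.
- **Last checks:** The final pictures show the key upright astride the nut, and the robot touching nothing (force about 0 N). The white nut looked unchanged; I never touched it.

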